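# Put the sockets back in the socket rail in order of size

## Task

Put the four wrench sockets standing on the turntable back in the socket rail in order of size, one upright in the middle of each cup: the smallest in the cup nearest the turntable and the largest in the cup farthest from it. Do not knock over the spray bottle.

Things in the scene. Friction and masses are not known exactly. Their poses are not given: they have to be found in the camera images.
- socket_17: the smallest of four plain steel wrench sockets: an upright cylinder 26 mm in diameter and 42 mm tall, with a 17 mm hexagon mouth in its top face; about 100 g (up to 25% either way). Loose; at the start it stands on the turntable in one of four places some 110 mm apart. Origin: centre of its underside; z up.
- socket_24: the second smallest of four plain steel wrench sockets: an upright cylinder 34 mm in diameter and 48 mm tall, with a 24 mm hexagon mouth in its top face; about 170 g (up to 25% either way). Loose; at the start it stands on the turntable in one of four places some 110 mm apart. Origin: centre of its underside; z up.
- socket_30: the second largest of four plain steel wrench sockets: an upright cylinder 42 mm in diameter and 54 mm tall, with a 30 mm hexagon mouth in its top face; about 280 g (up to 25% either way). Loose; at the start it stands on the turntable in one of four places some 110 mm apart. Origin: centre of its underside; z up.
- socket_36: the largest of four plain steel wrench sockets: an upright cylinder 50 mm in diameter and 62 mm tall, with a 36 mm hexagon mouth in its top face; about 420 g (up to 25% either way). Loose; at the start it stands on the turntable in one of four places some 110 mm apart. Origin: centre of its underside; z up.
- cup_1: the cup at the rail's -y end: one of four like shallow round grey plastic cups with black floors, 76 mm apart in a row on a low fixed aluminium rail (320 by 84 mm). Outside 74 mm, bore 68 mm; floor 4 mm, rim 8 mm above its origin. Origin: centre of its underside, 12 mm above the bench; y runs along the row from cup_1 to cup_4, x across it. The rail is turned up to 0.35 rad.
- cup_2: the second cup from the rail's -y end: one of four like shallow round grey plastic cups with black floors, 76 mm apart in a row on a low fixed aluminium rail (320 by 84 mm). Outside 74 mm, bore 68 mm; floor 4 mm, rim 8 mm above its origin. Origin: centre of its underside, 12 mm above the bench; y runs along the row from cup_1 to cup_4, x across it. The rail is turned up to 0.35 rad.
- cup_3: the third cup from the rail's -y end: one of four like shallow round grey plastic cups with black floors, 76 mm apart in a row on a low fixed aluminium rail (320 by 84 mm). Outside 74 mm, bore 68 mm; floor 4 mm, rim 8 mm above its origin. Origin: centre of its underside, 12 mm above the bench; y runs along the row from cup_1 to cup_4, x across it. The rail is turned up to 0.35 rad.
- cup_4: the cup at the rail's +y end: one of four like shallow round grey plastic cups with black floors, 76 mm apart in a row on a low fixed aluminium rail (320 by 84 mm). Outside 74 mm, bore 68 mm; floor 4 mm, rim 8 mm above its origin. Origin: centre of its underside, 12 mm above the bench; y runs along the row from cup_1 to cup_4, x across it. The rail is turned up to 0.35 rad.
- turntable: round aluminium plate, 380 mm across, top 22 mm above the bench, left or right of the robot (the rail on the other side); a stiff drag keeps it from turning. Origin: centre, at bench level; x axis towards the bottle. Sockets stand in two rows along x, 58 mm either side of the centre; 140 mm to either side lie a torque wrench and a green grip, parallel to x, under 35 mm high.
- spray_bottle: yellow plastic spray bottle with a black trigger head, 76 mm in diameter, 214 mm tall, standing loose on the turntable about 150 mm from its centre on the side away from the robot. Origin: centre of its underside; z up.

How it is judged:
By the outcome, as a careful person would: the job done as asked, in the order asked, and still so for the second after the job is handed in, with the robot touching nothing.
It also fails if it takes over 120 s, if anything falls off the work surface, if the arm or the gripper's body presses on something with over 40 N, if the wrist force passes 120 N, or if a joint passes its speed limit or range.

## Robot

A 6-joint arm with a two-finger parallel gripper is mounted at the origin on the work surface. World frame = base frame: x ahead of the robot, y to its left, z up, the work surface at z = 0. Lengths are in mm, angles in rad, forces in N, time in s.
With the tool pointing down it reaches from about 275 to 1000 mm from the base axis. Payload 8.4 kg.
Tool frame: the origin (TCP) lies at the very end of the fingers, on their centre line; the grasp point (between the pads) lies 19 mm behind it; z points along the fingers, y is the direction in which the jaws open and shut (so a half turn about z gives the same grasp; the last joint's range is limited). The gripper opens to 85 mm and grips with 20 to 120 N. Pads are 22 mm wide; open, the fingers measure 114 mm over their backs; the gripper's body (76 mm by 85 mm) begins 54 mm behind the grasp point. The pads swing forward as they close: fully open they stand 13 mm farther back than shut.
Start: joints at [1.131, 0.353, 1.633, -0, 1.155, -0.002], TCP at [264.966, 566.057, 231.281] pointing down, gripper open.
Joint ranges: [-2.63, 2.63], [-0.92, 2.1], [0.06, 2.66], [-1.3, 4.44], [0, 2.69], [-3.02, 3.02]. Speed limits (rad/s): [2.22, 2.22, 2.79, 3.14, 3.14, 3.14].

## Interface

Orientations are given as [roll, pitch, yaw] about the fixed x, y, z axes, in that order (R = Rz(yaw) Ry(pitch) Rx(roll)).
In Python, from rig import sense, grab_frame, get_calibration, sign_off, boxes_of, trace gives the robot as it stands.
- The arm moves only by the tool servo_tool, never from a script. Its argument "rows" is a list of rows, each a list of 3 entries, a list of its own where there are three numbers: the finger opening in mm, from 0 to 85.4, then the shift along the tool's x, y, z in mm, then the turn, a rotation vector about the tool's x, y, z in degrees. A call has 1 to 8 rows; each row shifts and turns the commanded pose from where the row before left it, along the tool's axes as they then stand; what a row does not reach is not made up. A row lasts 1/8 s, in which the tool goes at most 62.5 mm and 10.7 degrees, less where a joint would pass 70% of its speed; a pose out of reach is approached as far as the arm can. A call is refused whole if a number of a shift passes 62.5 or a number of a turn 10.7, either way. A call with a gripper value outside its range is refused whole. The fingers move at their own pace and stop on an object; "force" is the grip in N (left out, the last holds). Time passes only in rows, so rows that do not move let the fingers close. It gives the time, the measured TCP pose, the force and the opening at its end, in the units of the state.
- sense(): the state, without advancing time (a new reading comes with each control period).
- grab_frame(name): name is "side" or "top"; returns the picture (420x560x3 uint8, blue, green, red); there is no depth.
- get_calibration(name): a dict with "intrinsics" (3x3 intrinsics, pixels), "k1" (the pictures are not rectified: a ray, as slopes to the right and down, at radius r is drawn at 1 + k1 r^2 times it, then the intrinsics apply), "world_to_cam" (4x4, takes a point from world to camera coordinates). Camera axes: x right, y down, z forward; pixel columns grow to the right and rows downward; lengths in mm; the calibration is good to about 2 mm. A picture is of the moment at which its call begins. get_calibration takes no time and is no camera call.
- sign_off(): hands the job in, once; it reports no verdict.
Trained networks look in the newest picture that a camera, given by its name, has taken for a name from the list of things; names that differ only in an ending like _2 or _b are one class to them, and where a whole thing is asked for, a point or a joint stands for the part that bears it (a point fixed in the world has none). Each returns a list of dicts, best first, with "conf" (0 to 1); they miss things now and then, are a little off and sometimes report something else, mostly with a low value. They report only what shows in the picture. A call takes as long as a camera call.
- boxes_of(camera, thing): "centre" ([x, y, z] in mm, in the coordinates of the camera as it stood for that picture, good to about 4 mm: the middle of the surface that is visible of it).
- trace(camera, thing): "mask" (420x560 bool, what is visible of it).
The state is a dict: "clock": time; "qpos": joint angles; "qvel": joint speeds; "joint_efforts": joint torques, N m; "eef_pos": TCP position; "tcp_rot": TCP orientation; "contact_force": force on the tool from outside, world axes, zero at the start; "wrist_torque": the same for the moment, N m; "opening": opening from 0.0 (shut) to 1.0 (fully open).
Only numpy, scipy, OpenCV 4.12 (cv2) and the standard library are available. Lean on these libraries where they do the work, as an engineer would, in place of code of your own. Each camera call takes 0.05 s, during which the arm holds its last target. There are 200 camera calls.

## Working session

There is one attempt and no reset: what is moved stays moved. The work goes in short steps, Python scripts to look and compute and a tool call to move; the robot and the scene stay as the last step left them, time stands still between calls to the robot, and variables do not carry over. Pictures are saved under pics/ and viewed, about 12 in all and at most 16, crops included, and the job is handed in when it is done.

Besides the shell and the picture viewer there is one more tool, called after "Call:" as name(argument=value, ...), one argument or row to a line, values as JSON. servo_tool: Moves the arm, as the interface text tells. Its arguments: {"type":"object","properties":{"rows":{"type":"array","items":{"type":"array"}},"force":{"type":"number"}},"required":["rows"]}

```bash
ls; mkdir -p pics; python3 - <<'E'
from rig import *
import cv2,numpy as np
print(sense())
for c in("side","top"):
    cal=get_calibration(c); print(c,cal)
    cv2.imwrite(f"pics/{c}0.png",grab_frame(c))
E
```

```text
pics
{'clock': 0.0, 'qpos': array([ 1.13056564e+00,  3.53648064e-01,  1.63409314e+00,  2.91600728e-05,
        1.15521389e+00, -2.40501452e-03]), 'qvel': array([ 1.01661414e-03, -9.93292703e-04, -3.50864058e-04,  6.28282044e-04,
       -7.59784223e-04,  7.87723595e-05]), 'joint_efforts': array([ 1.70352589e-03, -6.05261350e+01, -3.42080426e+01,  1.62177521e-04,
        9.08608170e-03, -3.91396645e-05]), 'eef_pos': array([264.78204904, 565.63687954, 230.57927628]), 'tcp_rot': array([-3.14023028e+00, -2.99385625e-05,  2.70375517e+00]), 'contact_force': array([-0.08995427, -0.51931015,  0.42690695]), 'wrist_torque': array([-0.00253004, -0.00719399, -0.00683337]), 'opening': 1.003496290575543}
side {'intrinsics': array([[545.89169173,   0.        , 262.78491189],
       [  0.        , 545.89169173, 199.68892655],
       [  0.        ,   0.        ,   1.        ]]), 'k1': -0.08846921243814054, 'world_to_cam': array([[ 9.09654271e-01, -4.14999534e-01,  1.74497560e-02,
        -4.92961667e+02],
       [-2.78263804e-01, -6.40051087e-01, -7.16173067e-01,
         1.98570285e+02],
       [ 3.08380225e-01,  6.46614254e-01, -6.97704554e-01,
         1.26755932e+03],
       [ 0.00000000e+00,  0.00000000e+00,  0.00000000e+00,
         1.00000000e+00]])}
top {'intrinsics': array([[452.21094379,   0.        , 282.77459059],
       [  0.        , 452.21094379, 205.46721557],
       [  0.        ,   0.        ,   1.        ]]), 'k1': -0.0624365144550713, 'world_to_cam': array([[-1.32237860e-02, -9.99790074e-01, -1.56505521e-02,
         2.47407970e+01],
       [-9.83893694e-01,  1.58007737e-02, -1.78054866e-01,
         5.27886580e+02],
       [ 1.78264778e-01,  1.30439201e-02, -9.83896095e-01,
         1.10893528e+03],
       [ 0.00000000e+00,  0.00000000e+00,  0.00000000e+00,
         1.00000000e+00]])}
```

View pics/top0.png

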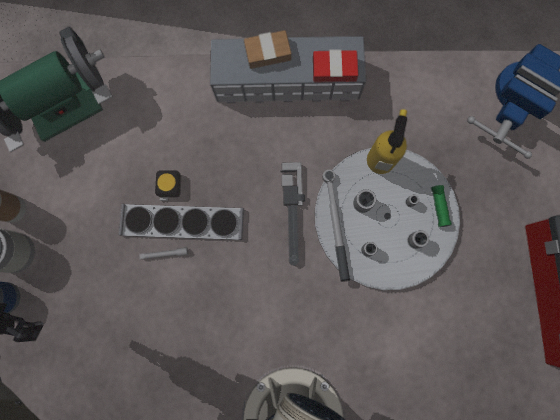

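View pics/side0.png

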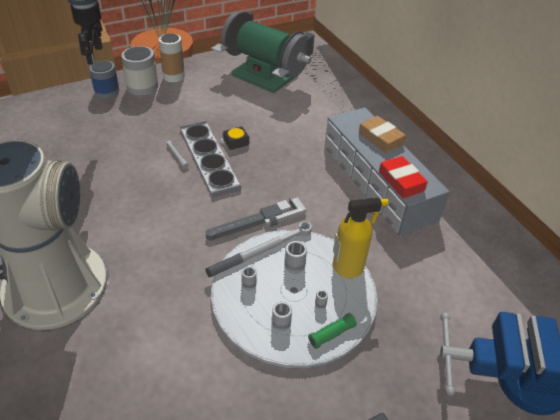

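The top view shows the turntable on the right (centre ≈ (388,217)), the rail on the left (cups at (138,220)…(224,222)), sockets at (366,200), (412,200), (370,249) and (420,239), and the bottle at (385,155). So cup_1 (−y end, next to the turntable) takes the smallest.

```bash
cat > h.py <<'E'
from rig import *
import cv2,numpy as np
from scipy.optimize import least_squares
D={17:(26,42),24:(34,48),30:(42,54),36:(50,62)}
def proj(cal,P):
    W=cal["world_to_cam"]; p=np.atleast_2d(P)@W[:3,:3].T+W[:3,3]
    s=p[:,:2]/p[:,2:]; s=s*(1+cal["k1"]*(s**2).sum(1,keepdims=True))
    return s@cal["intrinsics"][:2,:2].T+cal["intrinsics"][:2,2]
def toworld(cal,c):
    W=cal["world_to_cam"]; return W[:3,:3].T@(np.array(c)-W[:3,3])
a=np.linspace(0,2*np.pi,60,endpoint=False)
def sil(cal,x,y,z0,d,h):
    c=np.c_[x+d/2*np.cos(a),y+d/2*np.sin(a)]
    return cv2.convexHull(proj(cal,np.r_[np.c_[c,0*a+z0],np.c_[c,0*a+z0+h]]).astype(np.float32))
def cen(poly):
    m=cv2.moments(poly); return np.array([m["m10"]/m["m00"],m["m01"]/m["m00"]])
def mcen(m):
    v,u=np.nonzero(m); return np.array([u.mean(),v.mean()])
def fit(obs,z0,d,h,x0):
    "obs: list of (cal, mask centroid)"
    f=lambda p: np.r_[tuple(cen(sil(c,p[0],p[1],z0,d,h))-m for c,m in obs)]
    r=least_squares(f,x0); return r.x,np.round(r.fun,1)
def yaw_tool(): return sense()["tcp_rot"][2]
E
python3 - <<'E'
from h import *
cals={c:get_calibration(c) for c in("side","top")}
for c in cals: grab_frame(c)
for t in ["socket_17","socket_24","socket_30","socket_36","cup_1","spray_bottle","turntable"]:
    for c in cals:
        B=boxes_of(c,t); T=trace(c,t)
        print(t,c,[(np.round(toworld(cals[c],b["centre"])).astype(int).tolist(),round(b["conf"],2)) for b in B if b["conf"]>.2])
        for m in T:
            if m["conf"]>.2: print("    mask",np.round(mcen(m["mask"]),1),m["mask"].sum(),round(m["conf"],2))
E
```

```text
socket_17 side [([533, -200, 64], 0.9), ([433, -332, 56], 0.57), ([531, -319, 49], 0.52), ([412, -207, 58], 0.5)]
    mask [280.8 315.8] 504 0.86
    mask [294.5 256.3] 592 0.75
    mask [320.9 299.5] 217 0.71
    mask [248.5 277.8] 292 0.58
socket_17 top [([433, -321, 59], 0.8), ([412, -196, 51], 0.73), ([531, -191, 57], 0.64), ([496, 316, 18], 0.35)]
    mask [417.8 239.5] 304 0.78
    mask [369.  248.7] 213 0.74
    mask [364.4 200.9] 393 0.6
    mask [412.4 200. ] 106 0.58
socket_24 side [([533, -200, 64], 0.9), ([433, -332, 56], 0.57), ([531, -319, 49], 0.52), ([412, -207, 58], 0.5)]
    mask [280.8 315.8] 504 0.86
    mask [294.5 256.3] 592 0.75
    mask [320.9 299.5] 217 0.71
    mask [248.5 277.8] 292 0.58
socket_24 top [([433, -321, 59], 0.8), ([412, -196, 51], 0.73), ([531, -191, 57], 0.64), ([496, 316, 18], 0.35)]
    mask [417.8 239.5] 304 0.78
    mask [369.  248.7] 213 0.74
    mask [364.4 200.9] 393 0.6
    mask [412.4 200. ] 106 0.58
socket_30 side [([533, -200, 64], 0.9), ([433, -332, 56], 0.57), ([531, -319, 49], 0.52), ([412, -207, 58], 0.5)]
    mask [280.8 315.8]
[... 876 characters left out ...]
17], 0.72), ([497, 247, 16], 0.7), ([497, 325, 18], 0.56)]
    mask [211.6 161.2] 352 0.91
    mask [203.9 145.7] 336 0.8
    mask [220.5 178.1] 351 0.76
    mask [196.9 131. ] 311 0.6
cup_1 top [([500, 322, 16], 0.77), ([495, 244, 20], 0.73), ([498, 399, 17], 0.58), ([491, 173, 20], 0.56)]
    mask [222.9 222.6] 621 0.98
    mask [137.6 219.5] 589 0.97
    mask [194.7 221.6] 589 0.88
    mask [166.3 220.5] 604 0.61
spray_bottle side [([639, -262, 156], 0.57)]
    mask [354.8 237.1] 2561 0.75
spray_bottle top [([636, -235, 168], 0.57)]
    mask [388.6 147.1] 1458 0.59
turntable side [([478, -284, 19], 0.83)]
    mask [291.5 302.7] 14634 0.91
turntable top []
    mask [387.8 221. ] 13322 0.58
```

```bash
python3 - <<'E'
from h import *
s,t=get_calibration("side"),get_calibration("top")
O={36:((294.5,256.3),(364.4,200.9)),30:((280.8,315.8),(417.8,239.5)),24:((248.5,277.8),(369,248.7)),17:((320.9,299.5),(412.4,200))}
for k,(a1,b1) in O.items():
    p,r=fit([(s,a1),(t,b1)],22,*D[k],(450,-250)); print(k,np.round(p,1),r, "pred areas",[cv2.contourArea(sil(c,*p,22,*D[k])) for c in(s,t)], "top only",np.round(fit([(t,b1)],22,*D[k],(450,-250))[0],1))
C=[((220.5,178.1),(222.9,222.6)),((211.6,161.2),(194.7,221.6)),((203.9,145.7),(166.3,220.5)),((196.9,131),(137.6,219.5))]
for a1,b1 in C:
    p,r=fit([(s,a1),(t,b1)],19.5,74,.5,(500,250)); print(np.round(p,1),r)
p,r=fit([(t,(385,155))],22,76,150,(600,-250))
for c,a1 in((s,0),): print(p,r)
E
```

```text
36 [ 535.6 -190. ] [-0.   0.3 -0.2 -0.2] pred areas [643.90829889616, 416.0255645303987] top only [ 535.  -190.4]
30 [ 435.8 -321.9] [-0.2  0.1  0.  -0.3] pred areas [537.5579235111363, 322.0867924783379] top only [ 435.  -321.7]
24 [ 414.4 -198.2] [-0.2 -0.1  0.1 -0.1] pred areas [335.7609666022472, 192.8772177535575] top only [ 414.2 -198. ]
17 [ 537.8 -316.2] [ 0.1  0.1 -0.1 -0. ] pred areas [223.22552632912993, 132.2048698705621] top only [ 537.7 -316.5]
[490.6 171.7] [-0.  -0.6  1.  -0.1]
[493.6 248.2] [ 0.2 -0.3  0.1  0.2]
[497.6 323.7] [ 0.1 -0.2  0.1  0.2]
[502.  400.3] [-0.1 -0.2  0.1 -0. ]
[ 639.17730482 -237.43867841] [-0. -0.]
```

Call:
servo_tool(
  rows=[
    [85,[0,0,0],[0,0,9.27]],
    [85,[0,0,0],[0,0,9.27]],
    [85,[0,0,0],[0,0,9.27]],
    [85,[0,0,0],[0,0,9.27]],
    [85,[0,0,0],[0,0,9.27]],
    [85,[0,0,0],[0,0,9.27]],
    [85,[0,0,0],[0,0,9.27]],
    [85,[0,0,0],[0,0,0]],
  ],
  force=40,
)

```text
clock: 2.6
eef_pos: [265.0, 566.1, 231.3]
tcp_rot: [-3.142, 0.0, 1.572]
contact_force: [-0.4, -0.0, -0.3]
opening: 0.991
```

Call:
servo_tool(
  rows=[
    [80,[-54,20,0],[0,0,0]],
    [80,[-54,20,0],[0,0,0]],
    [80,[-54,20,0],[0,0,0]],
    [80,[-54,20,0],[0,0,0]],
    [80,[-54,20,0],[0,0,0]],
    [80,[-54,20,0],[0,0,0]],
    [80,[-54,20,0],[0,0,0]],
    [80,[-54,20,0],[0,0,0]],
  ],
)

```text
clock: 3.6
eef_pos: [425.7, 132.4, 231.7]
tcp_rot: [3.14, -0.0, 1.576]
contact_force: [0.5, -0.1, -0.0]
opening: 0.936
```

Call:
servo_tool(
  rows=[
    [72,[-54,20,0],[0,0,0]],
    [72,[-54,20,0],[0,0,0]],
    [72,[-54,20,0],[0,0,0]],
    [72,[-54,20,0],[0,0,0]],
    [72,[-54,20,0],[0,0,0]],
    [72,[-54,10,20],[0,0,0]],
    [72,[0,0,30],[0,0,0]],
    [72,[0,0,30],[0,0,0]],
  ],
)

```text
clock: 4.6
eef_pos: [535.3, -190.9, 150.5]
tcp_rot: [3.141, 0.0, 1.574]
contact_force: [-0.4, -1.2, -0.7]
opening: 0.845
```

```bash
python3 - <<'E'
from h import *
for c in("side","top"): cv2.imwrite(f"pics/{c}1.png",grab_frame(c)[150:380,180:500])
s=sense();print(s["eef_pos"],s["qpos"],s["contact_force"])
a=cv2.imread("pics/side1.png");b=cv2.imread("pics/top1.png");cv2.imwrite("pics/j1.png",np.hstack([a,b]))
E
```

```text
[ 533.17999358 -189.38141804  148.38377123] [-3.43955121e-01  3.58699308e-01  1.83222384e+00  2.24778575e-05
  9.56183716e-01 -3.47402513e-01] [-0.62066773  0.33330536 -0.20596519]
```

View pics/j1.png

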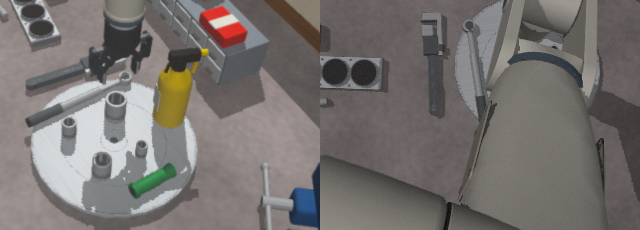

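The side crop shows the gripper right above socket_36 (crop (115,100)) with the jaws clear of the bottle at (172,95). Descend and grip.

Call:
servo_tool(
  rows=[
    [72,[0,2,30],[0,0,0]],
    [72,[0,0,30],[0,0,0]],
    [72,[0,0,30],[0,0,0]],
    [72,[0,0,20],[0,0,0]],
    [40,[0,0,0],[0,0,0]],
    [40,[0,0,0],[0,0,0]],
    [40,[0,0,0],[0,0,0]],
    [40,[0,0,0],[0,0,0]],
  ],
  force=50,
)

```text
clock: 5.7
eef_pos: [537.8, -190.0, 42.1]
tcp_rot: [3.14, 0.0, 1.572]
contact_force: [0.0, 0.8, 1.3]
opening: 0.572
```

Call:
servo_tool(
  rows=[
    [40,[0,0,0],[0,0,0]],
    [40,[0,0,0],[0,0,0]],
    [40,[0,0,0],[0,0,0]],
    [40,[0,0,-30],[0,0,0]],
    [40,[0,0,-40],[0,0,0]],
    [40,[0,0,-40],[0,0,0]],
    [40,[0,0,-30],[0,0,0]],
    [40,[0,0,0],[0,0,0]],
  ],
)

```text
clock: 6.7
eef_pos: [538.6, -190.3, 183.2]
tcp_rot: [3.138, 0.002, 1.571]
contact_force: [0.7, 0.2, -4.8]
opening: 0.575
```

Call:
servo_tool(
  rows=[
    [40,[30,-3,0],[0,0,0]],
    [40,[49,-3,0],[0,0,0]],
    [40,[49,-3,0],[0,0,0]],
    [40,[49,-3,0],[0,0,0]],
    [40,[49,-3,0],[0,0,0]],
    [40,[49,-3,0],[0,0,0]],
    [40,[49,-3,0],[0,0,0]],
    [40,[49,-3,0],[0,0,0]],
  ],
)

```text
clock: 7.7
eef_pos: [511.8, 184.4, 179.2]
tcp_rot: [-3.139, 0.001, 1.571]
contact_force: [1.4, -0.3, -4.3]
opening: 0.576
```

Call:
servo_tool(
  rows=[
    [40,[49,-3,0],[0,0,0]],
    [40,[49,-3,0],[0,0,0]],
    [40,[49,-3,0],[0,0,0]],
    [40,[40,-3,0],[0,0,0]],
    [40,[30,0,0],[0,0,0]],
    [40,[0,0,40],[0,0,0]],
    [40,[0,0,40],[0,0,0]],
    [40,[0,0,30],[0,0,0]],
  ],
)

```text
clock: 8.7
eef_pos: [499.1, 398.9, 67.0]
tcp_rot: [-3.138, 0.003, 1.572]
contact_force: [0.4, 0.6, -3.9]
opening: 0.574
```

```bash
python3 - <<'E'
from h import *
for c in("side","top"): cv2.imwrite(f"pics/{c}2.png",cv2.resize((grab_frame(c)[90:220,150:310] if c=="side" else grab_frame(c)[150:280,90:250]),None,fx=2.5,fy=2.5))
s=sense();print(s["eef_pos"],s["opening"],s["contact_force"])
a=cv2.imread("pics/side2.png");b=cv2.imread("pics/top2.png");cv2.imwrite("pics/j2.png",np.hstack([a,b]))
E
```

```text
[497.74823669 397.58540115  65.57931174] 0.5704209821348886 [-0.47049448 -0.71544163 -4.49842419]
```

View pics/j2.png

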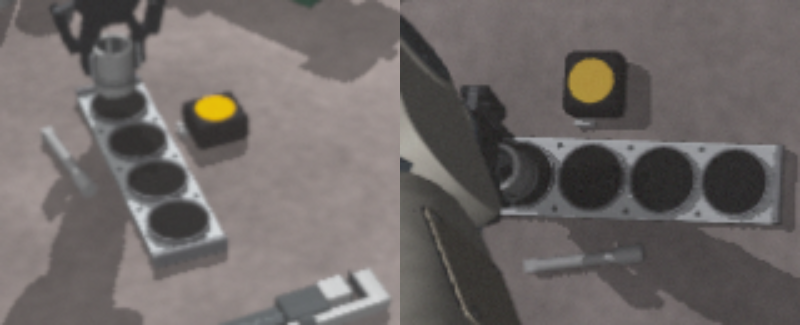

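The socket hangs upright above cup_4 (side crop (118,60), cup (118,100)). Correct by about 3 mm in x and 1.5 mm in y, then lower.

Call:
servo_tool(
  rows=[
    [40,[1.5,3,0],[0,0,0]],
    [40,[0,0,12],[0,0,0]],
    [40,[0,0,10],[0,0,0]],
    [40,[0,0,5],[0,0,0]],
    [40,[0,0,2.5],[0,0,0]],
    [40,[0,0,0],[0,0,0]],
  ],
)

```text
clock: 9.55
eef_pos: [504.0, 401.7, 41.7]
tcp_rot: [-3.142, 0.0, 1.571]
contact_force: [0.2, -0.1, -3.0]
opening: 0.576
```

Call:
servo_tool(
  rows=[
    [40,[0,-1,2],[0,0,0]],
    [40,[0,0,1.5],[0,0,0]],
    [40,[0,0,0],[0,0,0]],
  ],
)

```text
clock: 9.93
eef_pos: [503.0, 401.7, 38.2]
tcp_rot: [-3.142, 0.0, 1.571]
contact_force: [0.1, -0.6, -3.5]
opening: 0.57
```

Call:
servo_tool(
  rows=[
    [40,[0,0,1.5],[0,0,0]],
    [40,[0,0,0],[0,0,0]],
  ],
)

```text
clock: 10.18
eef_pos: [503.0, 401.6, 36.6]
tcp_rot: [-3.141, 0.0, 1.571]
contact_force: [-0.1, 0.3, -3.7]
opening: 0.575
```

Call:
servo_tool(
  rows=[
    [40,[0,0,1],[0,0,0]],
    [40,[0,0,0],[0,0,0]],
  ],
)

```text
clock: 10.42
eef_pos: [503.1, 401.8, 36.1]
tcp_rot: [3.141, -0.0, 1.571]
contact_force: [-0.8, -0.8, 1.0]
opening: 0.576
```

Call:
servo_tool(
  rows=[
    [66,[0,0,0],[0,0,0]],
    [66,[0,0,0],[0,0,0]],
    [66,[0,0,0],[0,0,0]],
    [66,[0,0,-25],[0,0,0]],
    [66,[0,0,-40],[0,0,0]],
    [66,[0,0,-40],[0,0,0]],
    [66,[0,0,-40],[0,0,0]],
    [66,[-30,0,0],[0,0,0]],
  ],
)

```text
clock: 11.42
eef_pos: [505.0, 374.1, 184.7]
tcp_rot: [3.136, -0.005, 1.573]
contact_force: [0.3, -0.3, -0.0]
opening: 0.772
```

Call:
servo_tool(
  rows=[
    [66,[-50,-5,0],[0,0,0]],
    [66,[-55,-5,0],[0,0,0]],
    [66,[-55,-5,0],[0,0,0]],
    [66,[-55,-5,0],[0,0,0]],
    [66,[-55,-5,0],[0,0,0]],
    [66,[-55,-5,0],[0,0,0]],
    [66,[-55,-5,0],[0,0,0]],
    [66,[-55,-5,0],[0,0,0]],
  ],
)

```text
clock: 12.42
eef_pos: [463.1, -65.1, 181.1]
tcp_rot: [3.141, 0.0, 1.571]
contact_force: [0.6, -0.5, 0.4]
opening: 0.775
```

Call:
servo_tool(
  rows=[
    [66,[-55,-5,0],[0,0,0]],
    [66,[-55,-5,0],[0,0,0]],
    [66,[-55,-5,0],[0,0,0]],
    [66,[-50,-5,0],[0,0,0]],
    [66,[-44,-7,0],[0,0,0]],
    [66,[0,0,30],[0,0,0]],
    [66,[0,0,0],[0,0,0]],
  ],
)

```text
clock: 13.3
eef_pos: [434.8, -321.8, 149.1]
tcp_rot: [-3.138, -0.002, 1.57]
contact_force: [0.6, 0.1, -0.1]
opening: 0.774
```

```bash
python3 - <<'E'
from h import *
s=sense();print(s["eef_pos"],s["opening"],s["contact_force"])
cal=get_calibration("side");I=grab_frame("side");cv2.imwrite("pics/s3.png",I)
for m in trace("side","socket_30"):
    if m["conf"]>.2:
        c=mcen(m["mask"]);print(c,m["mask"].sum(),round(m["conf"],2),{k:np.round(fit([(cal,c)],16 if c[1]<200 else 22,*D[k],(450,-250))[0],1).tolist() for k in D})
E
```

```text
[ 434.84285419 -321.81994346  149.12941252] 0.7735126567645021 [ 0.55383311  0.11777321 -0.09425288]
[281.39566929 315.52559055] 508 0.94 {17: [439.9, -318.1], 24: [438.8, -320.0], 30: [437.7, -321.7], 36: [436.1, -322.4]}
[246.83928571 278.66964286] 224 0.79 {17: [411.3, -197.2], 24: [410.4, -199.4], 30: [409.5, -201.6], 36: [408.5, -205.4]}
[320.88732394 299.5258216 ] 213 0.65 {17: [537.7, -316.0], 24: [536.4, -317.8], 30: [535.0, -319.6], 36: [533.3, -322.1]}
```

View pics/s3.png

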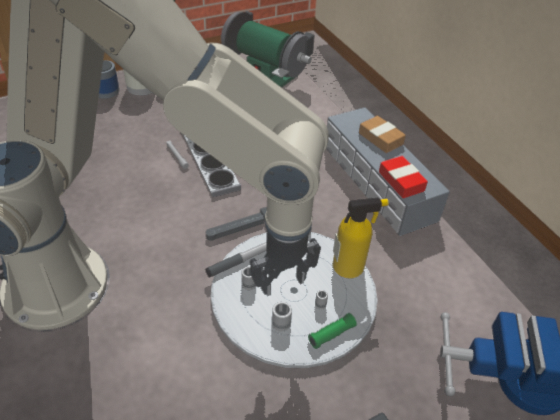

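The side view shows the gripper above socket_30 (282,315), with the other two sockets, the bottle and the grip undisturbed. Grip.

Call:
servo_tool(
  rows=[
    [66,[0,1,30],[0,0,0]],
    [66,[0,0,30],[0,0,0]],
    [66,[0,0,30],[0,0,0]],
    [66,[0,0,19],[0,0,0]],
    [66,[0,0,0],[0,0,0]],
    [32,[0,0,0],[0,0,0]],
    [32,[0,0,0],[0,0,0]],
    [32,[0,0,0],[0,0,0]],
  ],
  force=45,
)

```text
clock: 14.4
eef_pos: [438.0, -322.7, 43.5]
tcp_rot: [3.14, 0.001, 1.571]
contact_force: [-1.8, 1.3, 5.8]
opening: 0.488
```

Call:
servo_tool(
  rows=[
    [32,[0,0,0],[0,0,0]],
    [32,[0,0,0],[0,0,0]],
    [32,[0,0,0],[0,0,0]],
    [32,[0,0,0],[0,0,0]],
  ],
)

```text
clock: 14.9
eef_pos: [438.0, -322.7, 43.5]
tcp_rot: [3.14, 0.001, 1.571]
contact_force: [-1.2, 2.1, 4.9]
opening: 0.49
```

Call:
servo_tool(
  rows=[
    [32,[0,0,-30],[0,0,0]],
    [32,[0,0,-40],[0,0,0]],
    [32,[0,0,-40],[0,0,0]],
    [32,[0,0,-30],[0,0,0]],
    [32,[0,0,0],[0,0,0]],
  ],
)

```text
clock: 15.52
eef_pos: [438.8, -323.3, 184.8]
tcp_rot: [3.137, 0.003, 1.571]
contact_force: [0.7, -0.5, -3.3]
opening: 0.485
```

Call:
servo_tool(
  rows=[
    [32,[30,5,0],[0,0,0]],
    [32,[52,5,0],[0,0,0]],
    [32,[52,5,0],[0,0,0]],
    [32,[52,5,0],[0,0,0]],
    [32,[52,5,0],[0,0,0]],
    [32,[52,5,0],[0,0,0]],
    [32,[52,5,0],[0,0,0]],
    [32,[52,5,0],[0,0,0]],
  ],
)

```text
clock: 16.52
eef_pos: [476.3, 73.3, 180.7]
tcp_rot: [-3.14, 0.0, 1.571]
contact_force: [0.4, -0.5, -2.6]
opening: 0.484
```

Call:
servo_tool(
  rows=[
    [32,[52,5,0],[0,0,0]],
    [32,[52,5,0],[0,0,0]],
    [32,[52,5,0],[0,0,0]],
    [32,[52,5,0],[0,0,0]],
    [32,[44,0,0],[0,0,0]],
    [32,[0,0,40],[0,0,0]],
    [32,[0,0,40],[0,0,0]],
    [32,[0,0,30],[0,0,0]],
  ],
)

```text
clock: 17.52
eef_pos: [495.4, 322.9, 68.7]
tcp_rot: [-3.139, 0.002, 1.572]
contact_force: [-0.1, 0.8, -4.2]
opening: 0.484
```

Call:
servo_tool(
  rows=[
    [32,[0,0,15],[0,0,0]],
    [32,[0,0,0],[0,0,0]],
    [32,[0,0,0],[0,0,0]],
  ],
)

```text
clock: 17.9
eef_pos: [497.7, 324.0, 57.7]
tcp_rot: [3.14, -0.001, 1.571]
contact_force: [-0.0, -0.1, -3.4]
opening: 0.487
```

```bash
python3 - <<'E'
from h import *
s=sense();print(s["eef_pos"],s["opening"],s["contact_force"])
A=grab_frame("side")[90:220,150:310];B=grab_frame("top")[150:280,90:250]
cv2.imwrite("pics/j4.png",cv2.resize(np.hstack([A,B]),None,fx=2.5,fy=2.5))
for c in("side","top"):
  cal=get_calibration(c)
  for m in trace(c,"socket_30"):
    p=mcen(m["mask"])
    if m["conf"]>.2: print(c,p,m["mask"].sum(),round(m["conf"],2),"as 36 in cup",np.round(fit([(cal,p)],16,*D[36],(500,350))[0],1),"as held 30",np.round(fit([(cal,p)],33,*D[30],(500,350))[0],1))
E
```

```text
[497.73840805 324.00534255  57.68957853] 0.486791435710832 [-0.01179804 -0.12770604 -3.3586603 ]
side [248.18971061 277.39228296] 311 0.8 as 36 in cup [421.8 -29.8] as held 30 [ 416.6 -168.4]
side [203.55136986 133.04109589] 292 0.7 as 36 in cup [505.9 346. ] as held 30 [500.7 329.7]
side [320.92165899 299.57142857] 217 0.66 as 36 in cup [ 535.9 -318.7] as held 30 [ 530.4 -326.2]
side [290.80306089 301.64435037] 15355 0.4 as 36 in cup [ 472.9 -296.7] as held 30 [ 468.2 -304.5]
top [369.39751553 248.8757764 ] 161 0.72 as 36 in cup [ 413.5 -198.4] as held 30 [ 412.6 -196.3]
top [167.00900901 218.52252252] 111 0.58 as 36 in cup [498.6 313.6] as held 30 [496.6 310.3]
top [411.77118644 200.45762712] 118 0.5 as 36 in cup [ 535.5 -313.1] as held 30 [ 533.2 -309.8]
```

View pics/j4.png

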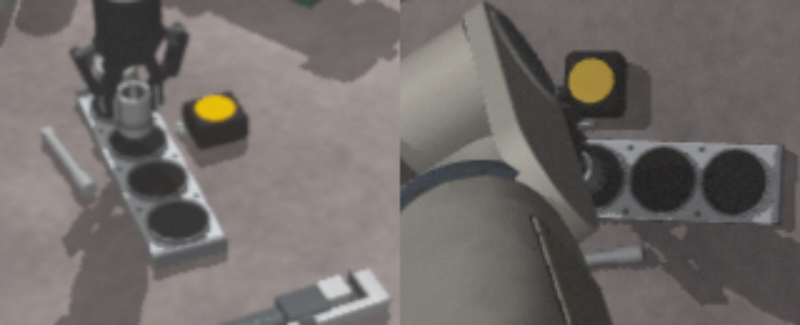

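Socket_30 hangs over cup_3 (side crop (133,105), cup (138,142)), with socket_36 behind it. Lower it.

Call:
servo_tool(
  rows=[
    [32,[0,0,10],[0,0,0]],
    [32,[0,0,7],[0,0,0]],
    [32,[0,0,1.5],[0,0,0]],
    [32,[0,0,0],[0,0,0]],
    [32,[0,0,0],[0,0,0]],
  ],
)

```text
clock: 18.73
eef_pos: [497.2, 323.8, 38.3]
tcp_rot: [3.141, -0.0, 1.571]
contact_force: [0.4, 0.4, -4.2]
opening: 0.483
```

Call:
servo_tool(
  rows=[
    [32,[0,0,1.2],[0,0,0]],
    [32,[0,0,0],[0,0,0]],
  ],
)

```text
clock: 18.98
eef_pos: [497.3, 323.9, 37.6]
tcp_rot: [3.141, -0.0, 1.571]
contact_force: [-1.4, 0.7, 2.1]
opening: 0.485
```

Call:
servo_tool(
  rows=[
    [32,[0,0,1],[0,0,0]],
    [32,[0,0,0],[0,0,0]],
  ],
)

```text
clock: 19.23
eef_pos: [497.4, 323.9, 37.5]
tcp_rot: [3.141, -0.0, 1.571]
contact_force: [-4.3, -1.9, 14.5]
opening: 0.486
```

Call:
servo_tool(
  rows=[
    [57,[0,0,-0.8],[0,0,0]],
    [57,[0,0,0],[0,0,0]],
    [57,[0,0,0],[0,0,0]],
    [57,[0,0,-25],[0,0,0]],
    [57,[0,0,-40],[0,0,0]],
    [57,[0,0,-40],[0,0,0]],
    [57,[0,0,-40],[0,0,0]],
    [57,[-32,-3,0],[0,0,0]],
  ],
)

```text
clock: 20.23
eef_pos: [496.3, 293.8, 185.3]
tcp_rot: [3.136, -0.004, 1.573]
contact_force: [0.4, -0.3, -0.1]
opening: 0.667
```

Call:
servo_tool(
  rows=[
    [57,[-54,-9,0],[0,0,0]],
    [57,[-54,-9,0],[0,0,0]],
    [57,[-54,-9,0],[0,0,0]],
    [57,[-54,-9,0],[0,0,0]],
    [57,[-54,-9,0],[0,0,0]],
    [57,[-54,-9,0],[0,0,0]],
    [57,[-54,-9,0],[0,0,0]],
    [57,[-54,-9,0],[0,0,0]],
  ],
)

```text
clock: 21.22
eef_pos: [421.9, -142.1, 182.0]
tcp_rot: [3.141, 0.0, 1.571]
contact_force: [0.4, 0.5, 0.3]
opening: 0.671
```

Call:
servo_tool(
  rows=[
    [57,[-40,-8,0],[0,0,0]],
    [57,[-18,0,0],[0,0,0]],
    [57,[0,0,30],[0,0,0]],
    [57,[0,0,0],[0,0,0]],
    [57,[0,0,0],[0,0,0]],
  ],
)

```text
clock: 21.85
eef_pos: [414.7, -197.9, 152.4]
tcp_rot: [-3.141, -0.0, 1.572]
contact_force: [1.3, 0.6, 0.0]
opening: 0.668
```

```bash
python3 - <<'E'
from h import *
s=sense();print(s["eef_pos"],s["opening"],s["contact_force"])
c="side";cal=get_calibration(c);grab_frame(c)
for m in trace(c,"socket_30"):
    p=mcen(m["mask"])
    if m["conf"]>.2: print(p,m["mask"].sum(),round(m["conf"],2),{k:np.round(fit([(cal,p)],16 if p[1]<200 else 22,*D[k],(450,0))[0],1).tolist() for k in D})
E
```

```text
[ 414.70000883 -197.89198629  152.35118259] 0.6680255605898654 [1.29643133 0.55413056 0.01181719]
[248.3485342 277.6514658] 307 0.78 {17: [448.2, 0.0], 24: [448.2, 0.0], 30: [448.2, 0.0], 36: [447.7, 0.0]}
[202.70621469 142.14124294] 177 0.77 {17: [450.0, 0.0], 24: [439.5, 0.0], 30: [440.8, 0.0], 36: [450.0, 0.0]}
[321.18905473 299.3880597 ] 201 0.63 {17: [562.5, 0.0], 24: [450.0, 0.0], 30: [450.0, 0.0], 36: [604.7, 0.0]}
```

Call:
servo_tool(
  rows=[
    [57,[0,0,30],[0,0,0]],
    [57,[0,0,30],[0,0,0]],
    [57,[0,0,30],[0,0,0]],
    [57,[0,0,23],[0,0,0]],
    [57,[0,0,0],[0,0,0]],
    [24,[0,0,0],[0,0,0]],
    [24,[0,0,0],[0,0,0]],
    [24,[0,0,0],[0,0,0]],
  ],
  force=35,
)

```text
clock: 22.95
eef_pos: [415.2, -198.7, 40.2]
tcp_rot: [3.14, 0.001, 1.571]
contact_force: [-0.7, 2.1, 8.0]
opening: 0.388
```

Call:
servo_tool(
  rows=[
    [24,[0,0,0],[0,0,0]],
    [24,[0,0,0],[0,0,0]],
    [24,[0,0,0],[0,0,0]],
    [24,[0,0,0],[0,0,0]],
  ],
)

```text
clock: 23.45
eef_pos: [415.2, -198.7, 40.2]
tcp_rot: [3.14, 0.001, 1.571]
contact_force: [0.3, 1.1, 8.5]
opening: 0.389
```

Call:
servo_tool(
  rows=[
    [24,[0,0,-30],[0,0,0]],
    [24,[0,0,-40],[0,0,0]],
    [24,[0,0,-40],[0,0,0]],
    [24,[0,0,-30],[0,0,0]],
    [24,[0,0,0],[0,0,0]],
  ],
)

```text
clock: 24.08
eef_pos: [415.8, -199.1, 181.5]
tcp_rot: [3.137, 0.002, 1.571]
contact_force: [1.2, 1.0, -2.0]
opening: 0.387
```

Call:
servo_tool(
  rows=[
    [24,[30,7,0],[0,0,0]],
    [24,[52,9,0],[0,0,0]],
    [24,[52,9,0],[0,0,0]],
    [24,[52,9,0],[0,0,0]],
    [24,[52,9,0],[0,0,0]],
    [24,[52,9,0],[0,0,0]],
    [24,[52,9,0],[0,0,0]],
    [24,[52,9,0],[0,0,0]],
  ],
)

```text
clock: 25.08
eef_pos: [483.5, 197.2, 177.8]
tcp_rot: [-3.14, 0.001, 1.572]
contact_force: [1.2, -0.4, -1.5]
opening: 0.391
```

Call:
servo_tool(
  rows=[
    [24,[35,9,0],[0,0,0]],
    [24,[18,0,0],[0,0,0]],
    [24,[0,0,40],[0,0,0]],
    [24,[0,0,40],[0,0,0]],
    [24,[0,0,30],[0,0,0]],
    [24,[0,0,15],[0,0,0]],
    [24,[0,0,0],[0,0,0]],
    [24,[0,0,0],[0,0,0]],
  ],
)

```text
clock: 26.08
eef_pos: [493.8, 248.8, 54.9]
tcp_rot: [3.14, -0.001, 1.571]
contact_force: [0.1, 0.4, -2.3]
opening: 0.388
```

```bash
python3 - <<'E'
from h import *
s=sense();print(s["eef_pos"],s["opening"],s["contact_force"])
A=grab_frame("side")[90:220,150:310];B=grab_frame("top")[150:280,90:250]
cv2.imwrite("pics/j5.png",cv2.resize(np.hstack([A,B]),None,fx=2.5,fy=2.5))
E
```

```text
[493.79377015 248.83480324  54.86676227] 0.38819465202841386 [ 0.14289588  0.41757748 -2.28882428]
```

View pics/j5.png

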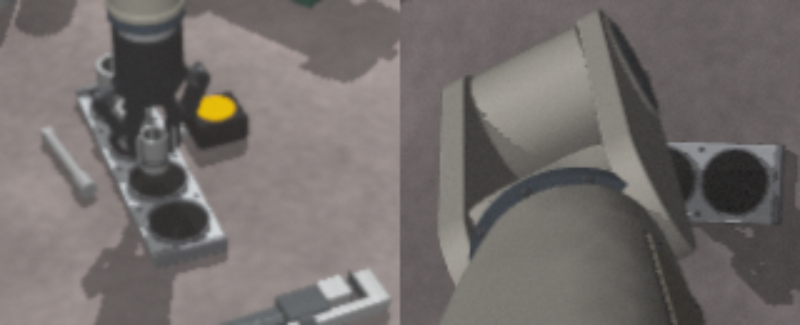

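Socket_24 hangs over cup_2 (side crop (152,145), cup (158,180)). Lower it until it touches.

Call:
servo_tool(
  rows=[
    [24,[0,0,10],[0,0,0]],
    [24,[0,0,7],[0,0,0]],
    [24,[0,0,2],[0,0,0]],
    [24,[0,0,0],[0,0,0]],
    [24,[0,0,0],[0,0,0]],
  ],
)

```text
clock: 26.8
eef_pos: [493.2, 248.7, 34.8]
tcp_rot: [3.141, -0.0, 1.571]
contact_force: [-0.7, 0.4, -2.2]
opening: 0.39
```

Call:
servo_tool(
  rows=[
    [24,[0,0,1.2],[0,0,0]],
    [24,[0,0,0],[0,0,0]],
  ],
)

```text
clock: 27.05
eef_pos: [493.3, 248.8, 34.3]
tcp_rot: [3.141, -0.0, 1.571]
contact_force: [-2.8, -0.6, 5.8]
opening: 0.387
```

Call:
servo_tool(
  rows=[
    [48,[0,0,-0.5],[0,0,0]],
    [48,[0,0,0],[0,0,0]],
    [48,[0,0,0],[0,0,0]],
    [48,[0,0,-25],[0,0,0]],
    [48,[0,0,-40],[0,0,0]],
    [48,[0,0,-40],[0,0,0]],
    [48,[0,0,-40],[0,0,0]],
    [48,[-30,0,0],[0,0,0]],
  ],
)

```text
clock: 28.05
eef_pos: [495.3, 220.4, 182.6]
tcp_rot: [3.135, -0.003, 1.573]
contact_force: [0.1, 0.2, -0.7]
opening: 0.562
```

Call:
servo_tool(
  rows=[
    [48,[-55,4,0],[0,0,0]],
    [48,[-55,4,0],[0,0,0]],
    [48,[-55,4,0],[0,0,0]],
    [48,[-55,4,0],[0,0,0]],
    [48,[-55,4,0],[0,0,0]],
    [48,[-55,4,0],[0,0,0]],
    [48,[-55,4,0],[0,0,0]],
    [48,[-55,4,0],[0,0,0]],
  ],
)

```text
clock: 29.05
eef_pos: [525.2, -223.2, 179.2]
tcp_rot: [3.141, -0.0, 1.571]
contact_force: [0.9, -0.5, -0.6]
opening: 0.56
```

Call:
servo_tool(
  rows=[
    [48,[-55,6,0],[0,0,0]],
    [48,[-40,6,0],[0,0,0]],
    [48,[0,0,30],[0,0,0]],
    [48,[0,0,0],[0,0,0]],
    [48,[0,0,0],[0,0,0]],
  ],
)

```text
clock: 29.68
eef_pos: [537.5, -316.0, 149.7]
tcp_rot: [-3.141, -0.0, 1.572]
contact_force: [-0.2, -0.0, 0.6]
opening: 0.559
```

```bash
python3 - <<'E'
from h import *
s=sense();print(s["eef_pos"],s["opening"],s["contact_force"])
c="side";cal=get_calibration(c);I=grab_frame(c)
cv2.imwrite("pics/s6.png",cv2.resize(I[180:380,190:420],None,fx=2,fy=2))
for m in trace(c,"socket_17"):
    p=mcen(m["mask"])
    if m["conf"]>.2 and p[1]>200: print(p,m["mask"].sum(),round(m["conf"],2),fit([(cal,p)],22,*D[17],(450,-200))[0])
E
```

```text
[ 537.50357194 -315.96289097  149.68332763] 0.5594593971051172 [-0.1722156  -0.01540858  0.5850661 ]
[321.07352941 299.71078431] 204 0.7 [ 449.99999861 -200.0000012 ]
```

View pics/s6.png

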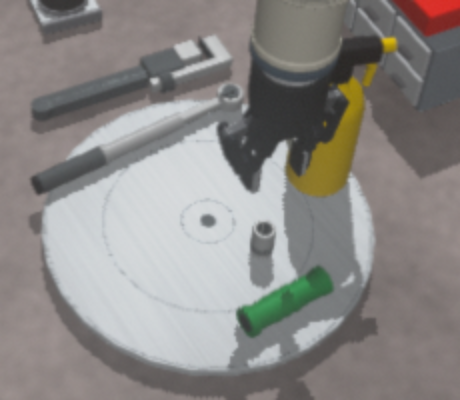

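Socket_17 (crop (263,237)) is unmoved beneath the open jaws, and the bottle stands clear behind. Grip.

Call:
servo_tool(
  rows=[
    [48,[0,0,30],[0,0,0]],
    [48,[0,0,30],[0,0,0]],
    [48,[0,0,30],[0,0,0]],
    [48,[0,0,23],[0,0,0]],
    [48,[0,0,0],[0,0,0]],
    [16,[0,0,0],[0,0,0]],
    [16,[0,0,0],[0,0,0]],
    [16,[0,0,0],[0,0,0]],
  ],
  force=30,
)

```text
clock: 30.78
eef_pos: [538.4, -316.8, 37.8]
tcp_rot: [3.139, 0.001, 1.571]
contact_force: [0.1, 0.7, 7.5]
opening: 0.286
```

Call:
servo_tool(
  rows=[
    [16,[0,0,0],[0,0,0]],
    [16,[0,0,0],[0,0,0]],
    [16,[0,0,0],[0,0,0]],
    [16,[0,0,0],[0,0,0]],
  ],
)

```text
clock: 31.28
eef_pos: [538.4, -316.8, 37.7]
tcp_rot: [3.139, 0.001, 1.571]
contact_force: [-0.1, 2.0, 7.6]
opening: 0.289
```

Call:
servo_tool(
  rows=[
    [16,[0,0,-30],[0,0,0]],
    [16,[0,0,-40],[0,0,0]],
    [16,[0,0,-40],[0,0,0]],
    [16,[0,0,-30],[0,0,0]],
    [16,[0,0,0],[0,0,0]],
  ],
)

```text
clock: 31.9
eef_pos: [538.7, -317.2, 179.1]
tcp_rot: [3.137, 0.003, 1.571]
contact_force: [0.3, 0.3, -1.9]
opening: 0.291
```

Call:
servo_tool(
  rows=[
    [16,[30,-4,0],[0,0,0]],
    [16,[52,-5,0],[0,0,0]],
    [16,[52,-5,0],[0,0,0]],
    [16,[52,-5,0],[0,0,0]],
    [16,[52,-5,0],[0,0,0]],
    [16,[52,-5,0],[0,0,0]],
    [16,[52,-5,0],[0,0,0]],
    [16,[52,-5,0],[0,0,0]],
  ],
)

```text
clock: 32.9
eef_pos: [497.1, 79.1, 175.0]
tcp_rot: [-3.14, 0.0, 1.571]
contact_force: [0.9, -0.2, -0.9]
opening: 0.288
```

Call:
servo_tool(
  rows=[
    [16,[52,-5,0],[0,0,0]],
    [16,[43,-4,0],[0,0,0]],
    [16,[0,0,40],[0,0,0]],
    [16,[0,0,40],[0,0,0]],
    [16,[0,0,30],[0,0,0]],
    [16,[0,0,15],[0,0,0]],
    [16,[0,0,0],[0,0,0]],
    [16,[0,0,0],[0,0,0]],
  ],
)

```text
clock: 33.9
eef_pos: [489.8, 172.8, 52.0]
tcp_rot: [3.14, -0.0, 1.571]
contact_force: [-0.7, -0.2, 0.3]
opening: 0.287
```

```bash
python3 - <<'E'
from h import *
s=sense();print(s["eef_pos"],s["opening"],s["contact_force"])
A=grab_frame("side")[90:220,150:310];B=grab_frame("top")[150:280,90:250]
cv2.imwrite("pics/j7.png",cv2.resize(np.hstack([A,B]),None,fx=2.5,fy=2.5))
E
```

```text
[489.8121581  172.81887683  51.96419614] 0.28691064290864277 [-0.72020826 -0.16784554  0.32011614]
```

View pics/j7.png

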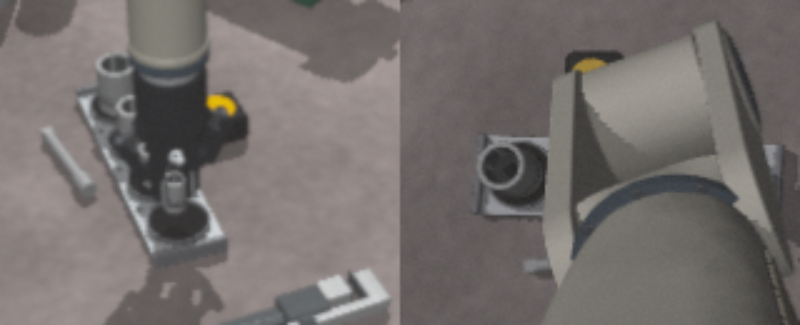

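Socket_17 hangs over cup_1 (side crop (175,190), cup (180,220)), and socket_36 and socket_30 stand in their cups. Lower it.

Call:
servo_tool(
  rows=[
    [16,[0,0,10],[0,0,0]],
    [16,[0,0,7],[0,0,0]],
    [16,[0,0,1.5],[0,0,0]],
    [16,[0,0,0],[0,0,0]],
    [16,[0,0,0],[0,0,0]],
  ],
)

```text
clock: 34.62
eef_pos: [489.3, 172.7, 32.8]
tcp_rot: [3.141, -0.0, 1.571]
contact_force: [0.0, 0.1, -0.8]
opening: 0.289
```

Call:
servo_tool(
  rows=[
    [16,[0,0,1.2],[0,0,0]],
    [16,[0,0,0],[0,0,0]],
  ],
)

```text
clock: 34.88
eef_pos: [489.4, 172.7, 31.8]
tcp_rot: [3.141, -0.0, 1.571]
contact_force: [-1.2, 0.7, 2.4]
opening: 0.284
```

Contact. Release, rise, and pull back toward −y over the bench for a clear view.

Call:
servo_tool(
  rows=[
    [40,[0,0,-0.3],[0,0,0]],
    [40,[0,0,0],[0,0,0]],
    [40,[0,0,0],[0,0,0]],
    [40,[0,0,-25],[0,0,0]],
    [40,[0,0,-40],[0,0,0]],
    [40,[0,0,-40],[0,0,0]],
    [40,[0,0,-40],[0,0,0]],
    [40,[-40,-10,-20],[0,0,0]],
  ],
)

```text
clock: 35.88
eef_pos: [480.8, 133.9, 199.2]
tcp_rot: [3.137, -0.001, 1.574]
contact_force: [0.6, -0.7, 1.0]
opening: 0.467
```

Call:
servo_tool(
  rows=[
    [40,[-50,-15,0],[0,0,0]],
    [40,[-50,-15,0],[0,0,0]],
    [40,[-50,-15,0],[0,0,0]],
    [40,[-50,-15,0],[0,0,0]],
    [40,[-40,-10,0],[0,0,0]],
    [40,[-30,0,0],[0,0,0]],
    [40,[0,0,0],[0,0,0]],
    [40,[0,0,0],[0,0,0]],
  ],
)

```text
clock: 36.88
eef_pos: [409.1, -137.0, 196.7]
tcp_rot: [-3.141, -0.0, 1.571]
contact_force: [0.5, 0.5, 0.6]
opening: 0.47
```

```bash
python3 - <<'E'
from h import *
s=sense();print(s["eef_pos"],s["clock"])
A=grab_frame("side");B=grab_frame("top")
cv2.imwrite("pics/j8.png",cv2.resize(np.hstack([A[90:220,150:310],B[150:280,90:250]]),None,fx=2.5,fy=2.5))
cv2.imwrite("pics/s8.png",A)
C={17:(490.3,172),24:(494.2,248),30:(498,324),36:(501.9,400)}
for c in("side","top"):
  cal=get_calibration(c)
  for m in trace(c,"socket_17"):
    p=mcen(m["mask"])
    if m["conf"]>.15:
        k=min(C,key=lambda k:np.hypot(*(cen(sil(cal,*C[k],16,*D[k]))-p)))
        P=sil(cal,*C[k],16,*D[k]);print(c,k,"mask",m["mask"].sum(),"pred",cv2.contourArea(P),round(m["conf"],2),"off px",np.round(p-cen(P),1),"xy",np.round(fit([(cal,p)],16,*D[k],C[k])[0]-C[k],1))
E
```

```text
[ 409.10705857 -136.97436713  196.67060484] 36.875
side 36 mask 286 pred 403.26867589645553 0.81 off px [-0.2 -2.1] xy [ 3.  10.1]
side 24 mask 151 pred 227.4881318907719 0.62 off px [-2.4  0.2] xy [-6.6  2. ]
side 30 mask 276 pred 308.08036740502575 0.62 off px [-0.9 -0.4] xy [-1.7  2.7]
top 36 mask 442 pred 460.7495758419973 0.97 off px [-0.6 -0. ] xy [0.1 1.5]
top 24 mask 161 pred 197.9722318793647 0.61 off px [-0.6  0.8] xy [-2.1  1.5]
top 30 mask 279 pred 311.2486377513269 0.55 off px [0.  0.2] xy [-0.6 -0.1]
```

View pics/j8.png

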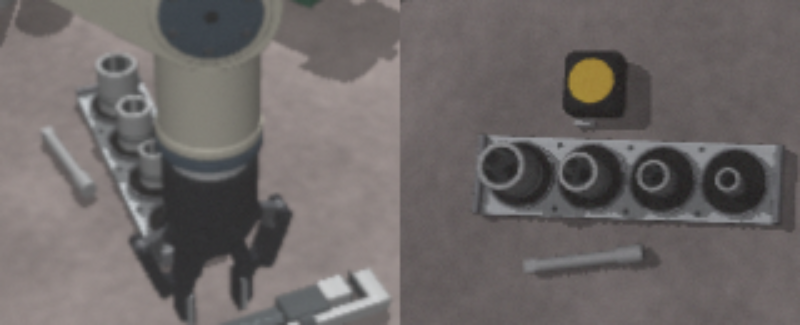

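View pics/s8.png

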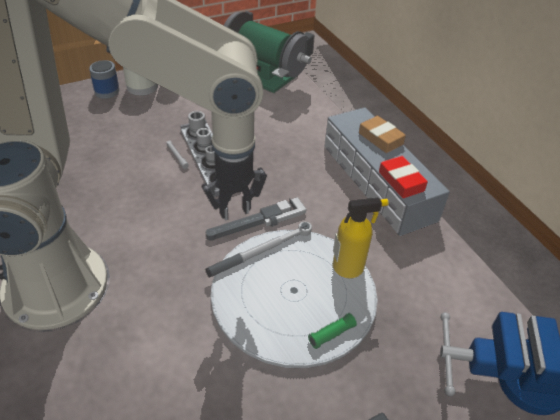

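The top view shows all four sockets upright in their cups, largest to smallest from crop (500,165) to (728,180). The bottle stands at (352,240) in the side view. The arm is clear, so I'm handing in.

```bash
python3 -c "
from rig import *
print(sign_off())"
```

```text
the job is handed in; nothing more can be done
None
```

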